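# Hold a try square in the corner of a display stand

## Robot

A 6-joint arm with a two-finger parallel gripper is mounted at the origin on a cart in front of the work surface, level with it; the furniture and walls round the work are solid. World frame = base frame: x ahead of the robot, y to its left, z up, the work surface at z = 0. Lengths are in m, angles in rad, forces in N, time in s.
With the tool pointing down it reaches from about 0.375 to 0.9 m from the base axis. Payload 3.1 kg.
Tool frame: the origin (TCP) lies on the centre line of the jaws, within the pads' length; the fingertips stand 25 mm ahead of it and the grasp point (between the pads) lies 6 mm ahead of it (manip.tip_extent is the distance from the TCP to the fingertips, in m); z points along the fingers, y is the line along which they close (so a half turn about z gives the same grasp; the last joint's range is limited). The gripper opens to 85 mm and grips with 20 to 120 N. Pads are 22 mm wide; open, the fingers measure 114 mm over their backs; the gripper's body (76 mm by 85 mm) begins 54 mm behind the grasp point. The pads swing forward as they close: fully open they stand 13 mm farther back than shut.
Start: joints at [-1.298, 0.527, 1.433, -0, 1.181, -0.178], TCP at [0.272, -0.563, 0.228] pointing down, gripper open.
Joint ranges: [-3.08, 3.08], [-0.75, 2.2], [0.22, 2.44], [-1.43, 4.57], [0, 2.65], [-2.85, 2.85]. Speed limits (rad/s): [2.79, 2.79, 3.14, 3.14, 3.14, 3.14].

## Interface

Orientations are given as a unit quaternion [x, y, z, w].
In Python, from station import readout, imaging, order, manip gives the robot as it stands.
- The arm moves only by the tool move_arm, never from a script. Its argument "rows" is a list of rows, each a list of 7 numbers: the turn, a rotation vector about the tool's x, y, z in degrees, then the shift along the tool's x, y, z in mm, then the closure, from 0 (fully open) to 1 (shut). A call has 1 to 12 rows; each row is the pose to reach, as a shift and turn from the pose commanded when the call began, along the tool's axes at that moment; what a row does not reach only later rows make up. A row lasts 1/12 s, in which the tool goes at most 41.7 mm and 7.16 degrees, less where a joint would pass 70% of its speed; a pose out of reach is approached as far as the arm can. A call with a gripper value outside its range is refused whole. The fingers move at their own pace and stop on an object; "squeeze" is the grip in N (left out, the last holds). Time passes only in rows, so rows that repeat a pose let the fingers close. It gives the time, the measured TCP pose, the force, the opening and the grip force at its end, in the units of the state.
- readout.sense(): the state, without advancing time (a new reading comes with each control period).
- imaging.snapshot(name): name is "scene" or "top" or "wrist"; returns a dict with "img" (384x512x3 uint8, red, green, blue), "z_map" (384x512 float32, m along the optical axis (not along the pixel's ray), 0 where there is no reading), "fovy" (degrees; the focal length in pixels is half the picture's height over the tangent of half this angle, whatever the lens; pixels are square), "cx", "cy" (the principal point, pixels), "rvec" (rotation vector, rad) and "tvec" (3), from world to camera coordinates, as OpenCV has them. Camera axes: x right, y down, z forward; pixel columns grow to the right and rows downward; lengths in m; the calibration is good to about 2 mm. A picture is of the moment at which its call begins.
- order.sign_off(): hands the job in; it is judged then, once.
The state is a dict: "t": time; "q": joint angles; "qd": joint speeds; "tau": joint torques, N m; "tcp_pos": TCP position; "tool_rot": TCP orientation; "force": force on the tool from outside, world axes, zero at the start; "ft_torque": the same for the moment, N m; "finger_gap": opening from 0.0 (shut) to 1.0 (fully open); "gripper_force": force on a finger pad.
Only numpy, scipy, OpenCV 4.12 (cv2) and the standard library are available. Lean on these libraries where they do the work, as an engineer would, in place of code of your own. Each camera call takes 0.05 s, during which the arm holds its last target. There are 200 camera calls.

## Task

First swing the magnifier on its arm well clear of the stand, to the right, by its knob. Then pick up the try square and set it upright on the stand's plate, stock flat on the plate and in line with the upright, and press it into the corner so that the leaning upright is pushed straight and lies flush along the square while the stock stays flat on the plate. Finish still gripping the square and holding it pressed against both plate and upright; leave the tin and the oak block with the stone alone.

Things in the scene. Friction and masses are not known exactly. Their poses are not given: they have to be found in the camera images.
- jig: display stand under assembly, fixed to the table (stands elsewhere each time, turned up to 0.2 rad). Origin: centre of the underside of its oak plate; x to the back (away from the robot), y left, z up. At its back edge a bracket carries the magnifier's vertical post (18 mm diameter, at x +145, y -20 mm, up to 183 mm high)
- plate: the stand's oak plate, same frame as jig: 140 (x) by 280 (y) mm, 18 mm thick, top face 18 mm above the table. The upright stands on its right part; the free part to the left of the upright is where the square's stock is to lie
- stud: light wooden upright of the stand, 40 (x) by 30 (y) mm, top 113 mm above the plate. Origin: on its pivot screw, which runs along x at jig x 0, y -75 mm, 33 mm above the table. Its face to the square looks to +y, 15 mm from the pivot: the plane y = -60 mm of the jig when upright. Steel cheeks hold its foot at x +-21 to +-43 mm, up to 26 mm above the plate, not in front of the face
- stud_lean (a joint): lean of the upright about its stiff pivot screw (rad): 0 = square to the plate; positive = leaning to the left (+y), towards the square. Starts at 0.07 to 0.13; range -0.08 to 0.17. Stays where it is left, yields to about 1 N at its top; no stop holds it at 0
- magnifier (a joint): swing of the magnifier's arm about its vertical post (rad): 0 = arm points along the jig's -x, over the corner; grows as it swings to the right (counterclockwise from above). Range -0.4 to 1.7, starts -0.25 to 0.3; stiff hinge (about 1 N at the knob), stays where it is left. Clear of the work from 1.1 on. Arm and 90 mm round lens lie 157 to 183 mm above the table
- magnifier_knob (a point): middle of the grip of the upright black knob at the outer end of the magnifier: 14 mm diameter, 36 mm tall, top 209 mm above the table; 190 mm from the hinge axis (the hinge axis is at jig x +145, y -20 mm)
- square: the try square, 0.15 to 0.3 kg, standing on its stock. Dark wood stock (brass strip on top) 26 (x) by 120 (y) by 30 (z) mm; at its -y end a steel blade, 5 (x) by 28 (y) mm, rises to 120 mm above the underside. Origin: centre of the underside; z up. Outer faces: underside and -y end (y = -60 mm, stock end and blade edge flush). Grip across the stock at y +25 mm, clear of the blade
- square_heel (a point): outer corner of the square: foot of its -y end, on the underside (square y -60 mm). Fully seated, the square's origin is at jig (0, 0, +18 mm) with its axes along the jig's and this point at jig (0, -60, +18 mm)
- tin: bystander: round tin, 58 mm diameter, 23 mm high, on the table; origin under the centre
- block_right: bystander: oak display block with a white stone on it, 105 by 85 by 62 mm, at the back left; origin under the centre

How it is judged:
By the outcome, as a careful person would: the job done as asked, in the order asked, and still so for the second after the job is handed in, while the arm keeps its last pose, push and grip.
It also fails if it takes over 58 s, if anything falls off the work surface, if the arm or the gripper's body presses on something with over 40 N, if the wrist force passes 120 N, or if a joint passes its speed limit or range.

## Working session

There is one attempt and no reset: what is moved stays moved. The work goes in short steps, Python scripts to look and compute and a tool call to move; the robot and the scene stay as the last step left them, time stands still between calls to the robot, and variables do not carry over. Pictures are saved under pics/ and viewed, at most 10 in all, crops included, and the job is handed in when it is done.

Besides the shell and the picture viewer there is one more tool, called as name([rows], argument=value, ...), one row to a line, values as JSON. move_arm: Moves the arm, as the interface text tells. Its arguments: {"type":"object","properties":{"rows":{"type":"array"},"squeeze":{"type":"number"}},"required":["rows"]}

```bash
ls; mkdir -p pics; cat > h.py <<'E'
import numpy as np, cv2
from scipy.spatial.transform import Rotation as R
from station import readout, imaging, order, manip
def snap(n,f=None):
    s=imaging.snapshot(n)
    if f: cv2.imwrite('pics/'+f,s['img'][:,:,::-1])
    s['f']=s['img'].shape[0]/2/np.tan(np.radians(s['fovy'])/2)
    s['R']=R.from_rotvec(np.ravel(s['rvec'])).as_matrix(); s['t']=np.ravel(s['tvec']); s['c']=-s['R'].T@s['t']
    return s
def dirs(s,u,v):
    u=np.asarray(u,float);v=np.asarray(v,float)
    d=np.stack([(u-s['cx'])/s['f'],(v-s['cy'])/s['f'],np.ones_like(u)],-1)
    return d@s['R']
def plane(s,u,v,z):
    d=dirs(s,u,v); return s['c']+d*((z-s['c'][2])/d[...,2])[...,None]
def cloud(s):
    v,u=np.mgrid[:s['img'].shape[0],:s['img'].shape[1]]
    return s['c']+dirs(s,u,v)*s['z_map'][...,None]
def proj(s,p):
    c=s['R']@np.asarray(p)+s['t']; return c[:2]/c[2]*s['f']+[s['cx'],s['cy']]
E
python3 - <<'E'
from h import *
a=snap('scene','scene0.png');b=snap('top','top0.png')
for s in(a,b): print(s['c'],s['f'],s['cx'],s['cy'],(s['z_map']>0).mean())
st=readout.sense();print(st); print(manip.tip_extent)
E
```

```text
pics
[0.15545395 0.69349844 0.77155047] 389.188857576367 249.63861451250546 195.19136476344772 0.9959971110026041
[0.49237635 0.10890403 1.26226531] 455.96225702705374 257.3920618262787 196.92382339978695 0.9962361653645834
{'t': 0.1, 'q': array([-1.29849701e+00,  5.28375146e-01,  1.43377147e+00,  3.46793152e-07,
        1.18142721e+00, -1.78511298e-01]), 'qd': array([ 0.00119181, -0.00264777, -0.00294983, -0.00134678, -0.00064024,
       -0.00036103]), 'tau': array([-3.63654026e-04, -4.43304849e+01, -1.78586555e+01, -1.83540610e-04,
        3.88490036e-03,  4.37616109e-06]), 'tcp_pos': array([ 0.2721506 , -0.56190726,  0.22703116]), 'tool_rot': array([ 9.74703136e-01,  2.23501264e-01, -4.62754429e-05, -9.89506485e-04]), 'force': array([ 0.25105178,  0.41606368, -0.56929576]), 'ft_torque': array([-0.01584646, -0.02388236,  0.02814004]), 'gripper_force': 0.0, 'finger_gap': 1.0030586377768103}
0.025
```

View pics/top0.png

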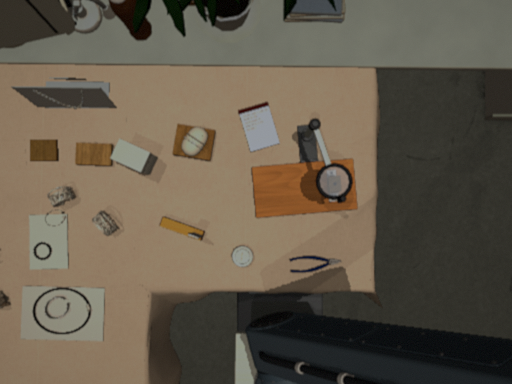

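View pics/scene0.png

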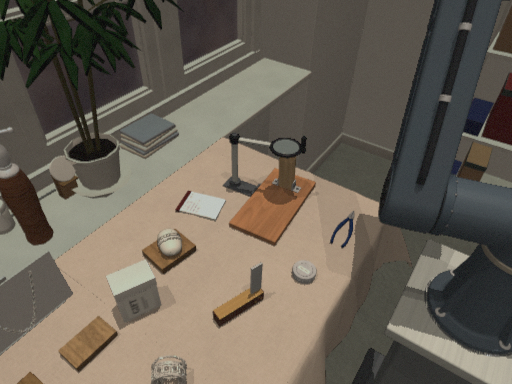

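The top view has the plate at about (305,188), the lens over the upright at (334,182) with the knob near (340,199), and the hinge at (315,125). The square's brass strip is at (183,228) with the blade at its right end (203,237), and the tin is at (242,256). The scene view agrees: knob (305,143), blade (257,277).

```bash
cat > m.py <<'E'
from h import *
a=snap('scene');b=snap('top')
for n,s in(('scene',a),('top',b)):
    P=cloud(s); h=cv2.cvtColor(s['img'],cv2.COLOR_RGB2HSV).astype(int)
    X,Y,Z=P[...,0],P[...,1],P[...,2]
    H,S,V=h[...,0],h[...,1],h[...,2]
    reg=(X>.3)&(X<.8)&(Y<.5)&(Y>-.35)
    # plate
    m=reg&(Z>.010)&(Z<.026)&(Y<.17)&(Y>-.25)&(X>.38)&(X<.68)&(S>110)
    n_,l,st,_=cv2.connectedComponentsWithStats(m.astype(np.uint8)); k=1+np.argmax(st[1:,4]); m=l==k
    r=cv2.minAreaRect((P[m][:,:2]*1000).astype(np.float32)); print(n,'plate',m.sum(),r,np.median(Z[m]))
    print(cv2.boxPoints(r))
    # square
    q=reg&(Z>.022)&(Z<.04)&(Y>.12)&(Y<.40)&(X>.3)&(X<.56)
    n_,l,st,_=cv2.connectedComponentsWithStats(q.astype(np.uint8))
    for i in range(1,n_):
        if st[i,4]>30: w=l==i;print(' comp',st[i],P[w].mean(0),cv2.minAreaRect((P[w][:,:2]*1000).astype(np.float32)))
    q=reg&(Z>.05)&(Z<.14)&(Y>.0)&(Y<.40)&(X>.3)&(X<.5)
    if q.sum(): print(' blade',q.sum(),P[q].mean(0),P[q].max(0),P[q].min(0))
    # magnifier
    q=reg&(Z>.150)&(Y>-.3)&(Y<.1)&(X>.4)&(X<.75)
    n_,l,st,_=cv2.connectedComponentsWithStats(q.astype(np.uint8))
    for i in range(1,n_):
        if st[i,4]>20: w=l==i;print(' mag',st[i],P[w].mean(0),P[w].min(0),P[w].max(0))
    q=reg&(Z>.188)&(Z<.23)&(Y<.1)&(X>.4)
    print(' knob',q.sum(),[ (v,u,P[v,u].round(3).tolist()) for v,u in np.argwhere(q)][:25])
    q=reg&(Z>.1)&(Z<.145)&(Y<.0)&(X>.4)&(Y>-.3)
    print(' stud',q.sum(),P[q].mean(0) if q.sum() else 0, P[q].min(0),P[q].max(0))
E
python3 m.py
python3 - <<'E'
import cv2
for f,x,y,w,h,o in(('top0',150,110,230,150,'ct'),('scene0',200,120,140,210,'cs')):
    i=cv2.imread(f'pics/{f}.png')[y:y+h,x:x+w]; k=min(800/w,600/h)
    cv2.imwrite(f'pics/{o}.png',cv2.resize(i,None,fx=k*.99,fy=k*.99,interpolation=cv2.INTER_CUBIC))
E
```

```text
scene plate 3048 ((552.3267822265625, -25.6912841796875), (141.78924560546875, 282.99114990234375), 5.372437000274658) 0.018254458043173993
[[ 468.49542  108.54491]
 [ 494.99176 -173.20311]
 [ 636.15814 -159.92747]
 [ 609.6618   121.82054]]
 comp [292 261  24  19 293] [0.36363488 0.14458628 0.02373663] ((365.2850036621094, 144.36520385742188), (52.1968994140625, 54.54016876220703), 69.47795867919922)
 comp [213 286  51  36 648] [0.43844055 0.31268624 0.03023085] ((438.0676574707031, 306.4036865234375), (121.51200103759766, 29.07364273071289), 70.3497085571289)
 blade 241 [0.42244196 0.26498968 0.08886848] [0.43090128 0.27793334 0.12288338] [0.41658456 0.25001001 0.05042628]
 mag [229 133  78  25 868] [ 0.58756624 -0.06687936  0.17297312] [ 0.5088773  -0.12276429  0.15031289] [ 0.7101193  -0.01766695  0.2104829 ]
 knob 46 [(np.int64(136), np.int64(303), [0.524, -0.101, 0.209]), (np.int64(136), np.int64(304), [0.522, -0.103, 0.208]), (np.int64(137), np.int64(302), [0.523, -0.093, 0.21]), (np.int64(137), np.int64(303), [0.521, -0.095, 0.21]), (np.int64(137), np.int64(304), [0.52, -0.1, 
[... 2892 characters left out ...]
519, -0.089, 0.194]), (np.int64(198), np.int64(340), [0.519, -0.089, 0.205]), (np.int64(198), np.int64(341), [0.518, -0.091, 0.21]), (np.int64(198), np.int64(342), [0.518, -0.093, 0.209]), (np.int64(198), np.int64(343), [0.519, -0.096, 0.208]), (np.int64(198), np.int64(344), [0.519, -0.098, 0.208]), (np.int64(198), np.int64(345), [0.519, -0.1, 0.21]), (np.int64(198), np.int64(346), [0.519, -0.102, 0.208]), (np.int64(199), np.int64(339), [0.516, -0.089, 0.194]), (np.int64(199), np.int64(340), [0.516, -0.089, 0.204]), (np.int64(199), np.int64(341), [0.516, -0.091, 0.209])]
 stud 18 [ 0.69183831 -0.02897757  0.1179039 ] [ 0.6892726  -0.03810355  0.1005272 ] [ 0.699757   -0.02409867  0.13559887]
```

View pics/ct.png

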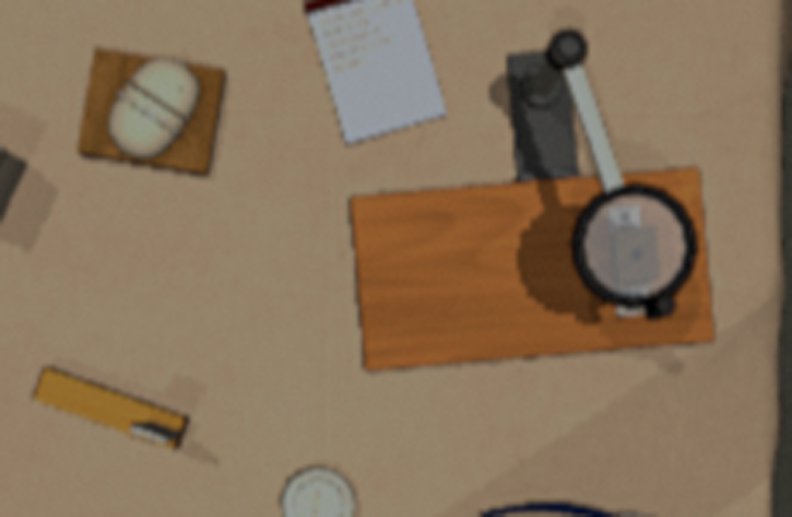

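The crop shows the knob as a dark dot at the lens's lower right, the arm running to the hinge cap, and the square's brass strip with the blade at its right end. All heights and sizes match: plate 18 mm, stock 30 mm, blade 123 mm, knob top 209 mm, hinge to knob about 191 mm.

```bash
cat >> h.py <<'E'
def to(p,yaw,base=None):
    """row (deg, mm) from base (pos, R; default: measured pose) to pos p (mm), tool down, tool x at yaw deg"""
    s=readout.sense()
    p0,R0=base or (s['tcp_pos']*1000,R.from_quat(s['tool_rot']))
    a=np.radians(yaw); c,n=np.cos(a),np.sin(a)
    R1=R.from_matrix([[c,n,0],[n,-c,0],[0,0,-1]])
    rv=np.degrees((R0.inv()*R1).as_rotvec()); d=R0.inv().apply(np.asarray(p,float)-p0)
    return np.r_[rv,d].round(1).tolist()
E
cat > jig.py <<'E'
import numpy as np
J=np.array([552.,-26.5]);ya=np.radians(5.4)
xj=np.array([np.cos(ya),np.sin(ya)]);yj=np.array([-np.sin(ya),np.cos(ya)])
jw=lambda x,y:J+x*xj+y*yj
H=jw(145,-20)
E
python3 - <<'E'
from h import *; from jig import *
b=snap('top');P=cloud(b);q=(P[...,2]>.204)&(P[...,2]<.22)&(P[...,0]>.48)&(P[...,0]<.56)&(abs(P[...,1]+.095)<.03)
a=snap('scene');A=cloud(a);w=(A[...,2]>.2)&(A[...,2]<.22)&(A[...,0]>.48)&(A[...,0]<.56)&(abs(A[...,1]+.095)<.03)
v,u=np.argwhere(q).mean(0);k=plane(b,u,v,.209)*1000
print(k,A[w].mean(0),H)
K=k[:2];d=K-H;print(np.hypot(*d),np.degrees(np.arctan2(*d[::-1]))%360)
yaw=np.degrees(np.arctan2(*(-d)[::-1]));print(yaw)
print(to([*K,270],yaw))
E
```

```text
[518.74009857 -95.39357098 209.        ] [ 0.51740568 -0.09241405  0.20697079] [698.23865113 -32.76553386]
190.11049788646469 199.23416197883938
19.2341619788394
[-0.0, -0.0, 6.6, 425.3, -312.9, -42.2]
```

move_arm([
  [0,0,6.6,0,0,-42,0],
  [0,0,6.6,425,-313,-42,0],
  [0,0,6.6,425,-313,-42,0],
  [0,0,6.6,425,-313,-42,0],
  [0,0,6.6,425,-313,-42,0],
  [0,0,6.6,425,-313,-42,0],
  [0,0,6.6,425,-313,-42,0],
  [0,0,6.6,425,-313,-42,0],
  [0,0,6.6,425,-313,-42,0],
  [0,0,6.6,425,-313,-42,0],
  [0,0,6.6,425,-313,-42,0],
  [0,0,6.6,425,-313,-42,0],
], squeeze=20)

```text
t: 1.3
tcp_pos: [0.4867, -0.1552, 0.2701]
tool_rot: [0.986, 0.167, 0.0, 0.0]
force: [0.8, 0.0, -0.2]
finger_gap: 0.999
gripper_force: 0.0
```

```bash
python3 - <<'E'
from h import *
print(to([518,-95,270],19.2)); print(to([518,-95,213],19.2))
E
```

```text
[0.0, -0.0, 0.0, 49.4, -46.5, 0.1]
[0.0, -0.0, 0.0, 49.4, -46.5, 57.1]
```

move_arm([
  [0,0,0,49,-46,0,0],
  [0,0,0,49,-46,0,0],
  [0,0,0,49,-46,0,0],
  [0,0,0,49,-46,0,0],
])

```text
t: 1.63
tcp_pos: [0.5175, -0.0962, 0.2698]
tool_rot: [0.986, 0.169, -0.0, 0.0]
force: [-0.8, -0.2, 0.2]
finger_gap: 1.001
gripper_force: 0.0
```

```bash
python3 - <<'E'
from h import *
print(to([518,-95,270],19.2)); print(to([518,-95,213],19.2))
s=snap('wrist','w1.png')
E
```

```text
[0.0, 0.0, 0.2, 0.9, -1.0, -0.2]
[0.0, 0.0, 0.2, 0.9, -1.0, 56.8]
```

View pics/w1.png

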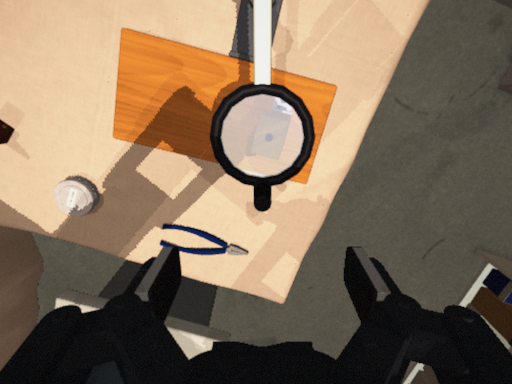

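The wrist view has the knob at (262,200), centred between the fingers (about 165 and 360). I'll descend and grip.

move_arm([
  [0,0,0,0,-1,30,0],
  [0,0,0,1,-1,57,0],
  [0,0,0,1,-1,57,0.6],
  [0,0,0,1,-1,57,1],
  [0,0,0,1,-1,57,1],
  [0,0,0,1,-1,57,1],
  [0,0,0,1,-1,57,1],
  [0,0,0,1,-1,57,1],
  [0,0,0,1,-1,57,1],
  [0,0,0,1,-1,57,1],
  [0,0,0,1,-1,57,1],
  [0,0,0,1,-1,57,1],
], squeeze=20)

```text
t: 2.68
tcp_pos: [0.5178, -0.0962, 0.213]
tool_rot: [0.986, 0.167, 0.0, 0.0]
force: [0.1, -0.2, 0.1]
finger_gap: 0.0
gripper_force: 0.0
```

```bash
python3 - <<'E'
from h import *; from jig import *
s=readout.sense();p=s['tcp_pos']*1000
print(s['finger_gap'],s['gripper_force'],s['force'],p)
a0=np.arctan2(*(p[:2]-H)[::-1]);r=np.hypot(*(p[:2]-H));print(r,np.degrees(a0))
for k in range(1,13):
    a=a0+np.radians(64*k/12); print(to([H[0]+r*np.cos(a),H[1]+r*np.sin(a),p[2]],19.2+64*k/12))
E
```

```text
0.00010335949221485953 0.0 [ 0.13997938 -0.18620166  0.09325271] [517.82822773 -96.17938769 212.95556628]
191.23084931332417 -160.6335409928588
[0.0, -0.0, -5.3, 0.9, 17.8, 0.0]
[0.0, -0.0, -10.6, 3.4, 35.4, 0.0]
[0.0, -0.0, -16.0, 7.5, 52.7, 0.0]
[0.0, -0.0, -21.3, 13.3, 69.5, 0.0]
[0.0, -0.0, -26.6, 20.5, 85.8, 0.0]
[0.0, -0.0, -32.0, 29.3, 101.3, 0.0]
[0.0, -0.0, -37.3, 39.4, 115.9, 0.0]
[0.0, -0.0, -42.6, 50.9, 129.5, 0.0]
[0.0, -0.0, -48.0, 63.6, 142.0, 0.0]
[0.0, -0.0, -53.3, 77.4, 153.2, 0.0]
[0.0, -0.0, -58.6, 92.1, 163.1, 0.0]
[0.0, -0.0, -64.0, 107.8, 171.6, 0.0]
```

```bash
python3 - <<'E'
from h import *
s=snap('wrist');i=s['img'][150:384,130:420,::-1];i=cv2.resize(i,None,fx=1.8,fy=1.8)
a=snap('scene');j=a['img'][100:220,220:350,::-1];j=cv2.resize(j,(456,421),interpolation=cv2.INTER_CUBIC)
k=np.zeros((421,800,3),np.uint8);i=i[:421,:344*2];i=cv2.resize(i,(344,int(i.shape[0]*344/i.shape[1])));k[:i.shape[0],:344]=i;k[:,344:]=j
cv2.imwrite('pics/k.png',k)
E
```

```text
(no output)
```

View pics/k.png

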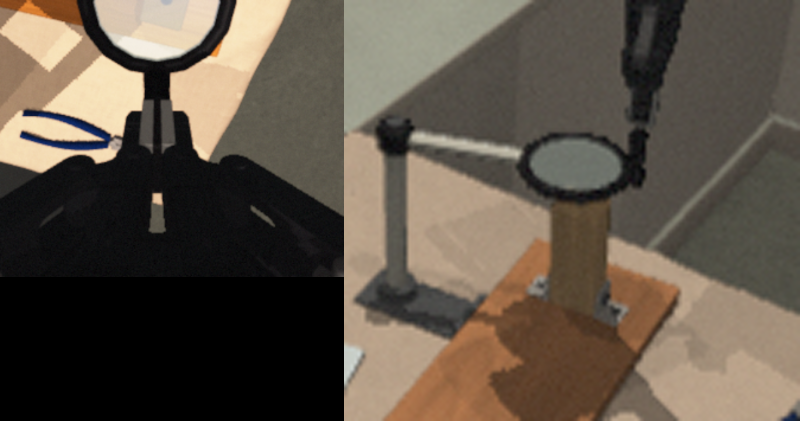

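```bash
python3 - <<'E'
from h import *
st=readout.sense();print(st['tcp_pos'],st['tool_rot'],st['finger_gap'])
s=snap('wrist');P=cloud(s)
p=st['tcp_pos'];Rt=R.from_quat(st['tool_rot'])
T=Rt.inv().apply((P.reshape(-1,3)-p))*1000
T=T.reshape(P.shape)
for r in range(200,300,5): print(r,[T[r,c].round().astype(int).tolist() for c in (254,262,270)])
a=snap('scene');A=cloud(a)
q=(abs(A[...,0]-.518)<.04)&(abs(A[...,1]+.095)<.04)&(A[...,2]>.15)&(A[...,2]<.26)
for r in range(120,160,2):
    w=q[r]; 
    if w.any(): print(r,np.flatnonzero(w)[[0,-1]],(A[r][w].mean(0)*1000).round().tolist(),(A[r][w].min(0)*1000).round().tolist(),(A[r][w].max(0)*1000).round().tolist())
E
```

```text
[ 0.51780081 -0.09617002  0.21285025] [ 9.85942341e-01  1.67085900e-01 -4.11772592e-05 -1.96499052e-05] -0.004035423880946569
200 [[11, -5, 42], [10, 0, 43], [10, 6, 43]]
205 [[8, -5, 40], [8, 0, 39], [8, 6, 40]]
210 [[4, -5, 39], [7, 0, 32], [4, 6, 40]]
215 [[4, -5, 31], [7, 0, 25], [5, 5, 29]]
220 [[4, -5, 23], [7, 0, 18], [5, 5, 21]]
225 [[5, -5, 14], [7, 0, 10], [6, 5, 13]]
230 [[5, -5, 8], [6, 0, 5], [5, 5, 7]]
235 [[11, -4, -9], [11, 0, -10], [11, 4, -10]]
240 [[11, -4, -15], [11, 0, -15], [11, 4, -15]]
245 [[11, -4, -20], [11, 0, -20], [11, 4, -21]]
250 [[11, -4, -26], [11, 0, -25], [11, 4, -25]]
255 [[11, -4, -29], [11, 0, -29], [10, 4, -28]]
260 [[10, -4, -33], [10, 0, -33], [11, 4, -34]]
265 [[11, -3, -37], [11, 0, -37], [11, 4, -38]]
270 [[11, -3, -41], [10, 0, -40], [10, 4, -40]]
275 [[12, -3, -46], [8, 0, -41], [12, 3, -46]]
280 [[12, -3, -49], [84, 0, -147], [12, 3, -49]]
285 [[12, -3, -53], [3, 0, -41], [12, 3, -52]]
290 [[11, -3, -55], [0, 0, -41], [12, 3, -56]]
295 [[11, -3, -57], [-1, 0, -43], [12, 3, -58]]
120 [311 311] [511.0, -109.0, 257.0] [511.0, -109.0, 257.0]
[... 611 characters left out ...]
0, 195.0] [513.0, -120.0, 173.0] [558.0, -89.0, 205.0]
142 [292 305] [537.0, -104.0, 183.0] [512.0, -120.0, 171.0] [557.0, -87.0, 201.0]
144 [291 305] [536.0, -101.0, 178.0] [511.0, -112.0, 169.0] [556.0, -87.0, 194.0]
146 [288 305] [536.0, -95.0, 175.0] [512.0, -104.0, 169.0] [558.0, -88.0, 186.0]
148 [286 305] [535.0, -88.0, 173.0] [512.0, -103.0, 167.0] [557.0, -76.0, 180.0]
150 [284 305] [534.0, -81.0, 171.0] [510.0, -96.0, 169.0] [558.0, -67.0, 174.0]
152 [283 304] [532.0, -72.0, 171.0] [509.0, -92.0, 166.0] [555.0, -56.0, 175.0]
154 [292 299] [522.0, -66.0, 171.0] [517.0, -75.0, 168.0] [528.0, -57.0, 174.0]
156 [292 295] [524.0, -58.0, 169.0] [520.0, -61.0, 167.0] [527.0, -56.0, 170.0]
```

Both cameras show the shut pads ending at about tool z −8 mm, above the knob, so they closed over its top. I'll open again and measure where the tips really are.

move_arm([
  [0,0,0,0,0,0,0.5],
  [0,0,0,0,0,0,0.5],
  [0,0,0,0,0,0,0.5],
  [0,0,0,0,0,0,0.5],
  [0,0,0,0,0,0,0.5],
  [0,0,0,0,0,0,0.5],
])

```text
t: 3.38
tcp_pos: [0.5178, -0.0963, 0.2129]
tool_rot: [0.986, 0.167, 0.0, 0.0]
force: [0.1, -0.6, 0.0]
finger_gap: 0.502
gripper_force: 0.0
```

```bash
cat > tips.py <<'E'
from h import *
st=readout.sense();p=st['tcp_pos'];Rt=R.from_quat(st['tool_rot']);print(p,st['finger_gap'])
for n in('wrist','scene','top'):
    s=snap(n);P=cloud(s);T=Rt.inv().apply((P.reshape(-1,3)-p))*1000
    ok=(s['z_map'].ravel()>0)&(abs(T[:,0])<16)&(abs(T[:,1])<62)&(T[:,2]<32)&(T[:,2]>-80)
    T=T[ok]; print(n)
    for lo in range(-60,60,10):
        t=T[(T[:,1]>=lo)&(T[:,1]<lo+10)]
        if len(t): print(lo,len(t),np.sort(t[:,2])[::-1][:12].round().astype(int).tolist())
E
python3 tips.py
```

```text
[ 0.51781753 -0.09625796  0.21286547] 0.5015625689906839
wrist
-60 1390 [-52, -53, -53, -53, -53, -53, -53, -53, -54, -54, -54, -54]
-50 3672 [-48, -48, -48, -49, -49, -49, -49, -49, -49, -49, -49, -49]
-40 1323 [-13, -13, -13, -13, -13, -13, -14, -14, -14, -14, -15, -15]
-30 2244 [-6, -6, -6, -6, -6, -7, -7, -7, -7, -7, -7, -8]
-20 153 [-60, -61, -61, -62, -62, -63, -63, -63, -63, -68, -68, -69]
-10 575 [32, 32, 32, 31, 31, 31, 31, 31, 31, 30, 30, 30]
0 630 [32, 32, 32, 32, 32, 32, 31, 31, 31, 31, 31, 30]
10 168 [-63, -63, -64, -68, -69, -69, -72, -72, -72, -73, -73, -74]
20 2159 [-5, -6, -7, -7, -7, -7, -7, -7, -7, -8, -8, -8]
30 1333 [-12, -13, -13, -13, -13, -13, -13, -14, -14, -14, -14, -14]
40 3610 [-48, -49, -49, -49, -49, -49, -49, -49, -49, -49, -49, -49]
50 1511 [-52, -52, -52, -53, -53, -53, -53, -53, -54, -54, -54, -54]
scene
-60 53 [-54, -54, -55, -55, -55, -56, -56, -57, -57, -57, -57, -58]
-50 21 [-51, -52, -52, -55, -58, -59, -59, -60, -61, -61, -61, -61]
-40 69 [-13, -13, -14, -15, -15, -15, -16, -17, -17, -17, -17, -19]
-30 52 [-6, -6, -7, -7, -7, -7, -8, -8, -9, -10, -11, -12]
-20 1 [-74]
-10 39 [32, 31, 31, 31, 30, 30, 30, 28, 28, 27, 27, 26]
0 1 [30]
10 5 [-39, -62, -71, -76, -79]
20 13 [-10, -13, -14, -15, -17, -19, -23, -26, -28, -32, -34, -34]
30 1 [-26]
top
-60 1 [-80]
-50 4 [-57, -59, -61, -62]
-40 18 [-18, -51, -54, -54, -55, -55, -56, -56, -57, -57, -57, -57]
-30 7 [-53, -66, -72, -72, -72, -74, -78]
```

The tips stand at about tool z −6 mm, not +25 mm, confirmed by the wrist and scene cameras. I'll use the measured value and descend 30 mm further before closing.

move_arm([
  [0,0,0,0,0,15,0.5],
  [0,0,0,0,0,30,0.5],
  [0,0,0,0,0,30,0.7],
  [0,0,0,0,0,30,1],
  [0,0,0,0,0,30,1],
  [0,0,0,0,0,30,1],
  [0,0,0,0,0,30,1],
  [0,0,0,0,0,30,1],
], squeeze=25)

```text
t: 4.2
tcp_pos: [0.5178, -0.0963, 0.183]
tool_rot: [0.986, 0.167, 0.0, 0.0]
force: [0.2, -0.5, -2.8]
finger_gap: 0.156
gripper_force: 25.0
```

Gripped (opening about 13 mm, knob 14 mm). Now I'll swing it along the arc.

move_arm([
  [0,0,-5.3,0.9,17.8,0,1],
  [0,0,-10.6,3.4,35.4,0,1],
  [0,0,-16,7.5,52.7,0,1],
  [0,0,-21.3,13.3,69.5,0,1],
  [0,0,-26.6,20.5,85.8,0,1],
  [0,0,-32,29.3,101.3,0,1],
  [0,0,-37.3,39.4,115.9,0,1],
  [0,0,-42.6,50.9,129.5,0,1],
  [0,0,-48,63.6,142,0,1],
  [0,0,-53.3,77.4,153.2,0,1],
  [0,0,-58.6,92.1,163.1,0,1],
  [0,0,-64,107.8,171.6,0,1],
])

```text
t: 5.2
tcp_pos: [0.6765, -0.222, 0.1831]
tool_rot: [0.746, 0.666, 0.0, -0.001]
force: [-0.4, 2.7, -1.0]
finger_gap: 0.153
gripper_force: 25.3
```

move_arm([
  [0,0,0,0,0,0,1],
  [0,0,0,0,0,0,0.5],
  [0,0,0,0,0,0,0.5],
  [0,0,0,0,0,0,0.4],
  [0,0,0,0,0,0,0.4],
  [0,0,0,0,0,-30,0.4],
  [0,0,0,0,0,-60,0.2],
  [0,0,0,0,0,-90,0],
  [0,0,0,0,0,-90,0],
])

```text
t: 5.95
tcp_pos: [0.6791, -0.2247, 0.2814]
tool_rot: [0.748, 0.664, 0.003, 0.007]
force: [0.8, -1.0, 2.4]
finger_gap: 0.988
gripper_force: 0.0
```

```bash
python3 - <<'E'
from h import *; from jig import *
a=snap('scene','s2.png');b=snap('top','t2.png');np.savez('ab.npz',a=cloud(a),b=cloud(b))
# square grip point and above, via waypoint
y=70.6; print(to([446.3,329.6,270],y), to([600,0,273],y))
E
python3 m.py
```

```text
[0.2, 0.1, 12.6, 521.7, -294.2, 3.3] [0.2, 0.1, 12.6, 212.7, -102.5, 1.6]
scene plate 3048 ((552.5014038085938, -25.344223022460938), (141.85043334960938, 282.8470764160156), 5.496748447418213) 0.018338476173641094
[[ 468.35547   108.635124]
 [ 495.44922  -172.91132 ]
 [ 636.64734  -159.32358 ]
 [ 609.5536    122.22287 ]]
 comp [293 260  23  20 280] [0.36397564 0.14398312 0.02369247] ((364.0431213378906, 145.2688751220703), (49.269771575927734, 55.554561614990234), 89.85160827636719)
 comp [213 287  51  35 647] [0.43853295 0.31311158 0.03036118] ((438.82037353515625, 306.6371765136719), (120.0527114868164, 29.23785400390625), 71.23255920410156)
 blade 244 [0.42241953 0.2649809  0.0888501 ] [0.43063301 0.27795449 0.1222134 ] [0.4167067  0.24868195 0.05086077]
 mag [ 258    0   48   80 2257] [ 0.66641395 -0.2075067   0.40366795] [ 0.60246777 -0.24792795  0.29278597] [ 0.74982714 -0.18289667  0.49653147]
 mag [229 100  53  47 687] [ 0.68472067 -0.13921549  0.17303594] [ 0.6393441  -0.23176445  0.15028195] [ 0.72703578 -0.01717775  0.21059764]
 knob 36 [(np.int64(100), np.int64(275), [0.
[... 3270 characters left out ...]
8, -0.22, 0.208]), (np.int64(129), np.int64(398), [0.681, -0.224, 0.205]), (np.int64(129), np.int64(399), [0.681, -0.226, 0.206]), (np.int64(129), np.int64(400), [0.681, -0.228, 0.205]), (np.int64(130), np.int64(393), [0.68, -0.215, 0.195]), (np.int64(130), np.int64(394), [0.68, -0.216, 0.199]), (np.int64(130), np.int64(395), [0.678, -0.216, 0.207]), (np.int64(130), np.int64(396), [0.678, -0.219, 0.206]), (np.int64(130), np.int64(397), [0.678, -0.221, 0.206]), (np.int64(130), np.int64(398), [0.678, -0.224, 0.206]), (np.int64(130), np.int64(399), [0.678, -0.226, 0.206])]
 stud 223 [ 0.56821404 -0.08407324  0.12815928] [ 0.53766179 -0.10551302  0.101818  ] [ 0.69966971 -0.02383591  0.13637575]
```

View pics/s2.png

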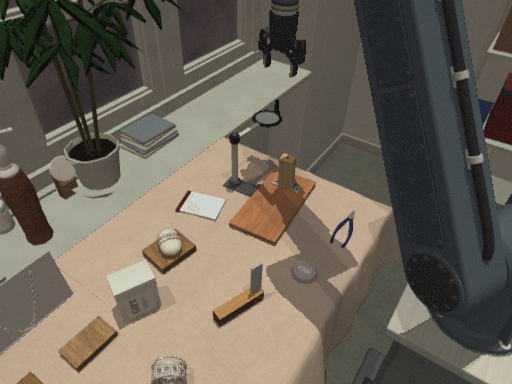

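The magnifier is swung clear: lens at (267,118) in the scene view, knob at about (679,−221) mm, so about 1.37 rad. The upright, at (288,170), leans left. Next, the square.

move_arm([
  [0,0,12.8,521,-294,3,0],
  [0,0,12.8,521,-294,3,0],
  [0,0,12.8,521,-294,3,0],
  [0,0,12.8,521,-294,3,0],
  [0,0,12.8,521,-294,3,0],
  [0,0,12.8,521,-294,3,0],
  [0,0,12.8,521,-294,3,0],
  [0,0,12.8,521,-294,3,0],
  [0,0,12.8,521,-294,3,0],
  [0,0,12.8,521,-294,3,0],
  [0,0,12.8,521,-294,3,0],
  [0,0,12.8,521,-294,3,0],
])

```text
t: 7.15
tcp_pos: [0.4811, 0.2398, 0.2687]
tool_rot: [0.817, 0.576, -0.002, -0.001]
force: [1.2, 0.1, -0.1]
finger_gap: 1.001
gripper_force: 0.0
```

```bash
python3 - <<'E'
from h import *
print(to([446.2,329.6,200],70.8))
E
```

```text
[-0.2, 0.1, -0.4, 73.0, -62.8, 68.7]
```

move_arm([
  [-0.2,0.1,-0.4,73,-63,30,0],
  [-0.2,0.1,-0.4,73,-63,69,0],
  [-0.2,0.1,-0.4,73,-63,69,0.3],
  [-0.2,0.1,-0.4,73,-63,69,0.3],
  [-0.2,0.1,-0.4,73,-63,69,0.3],
  [-0.2,0.1,-0.4,73,-63,69,0.3],
])

```text
t: 7.65
tcp_pos: [0.4484, 0.328, 0.2007]
tool_rot: [0.815, 0.58, 0.001, 0.001]
force: [-0.5, -0.1, -0.1]
finger_gap: 0.699
gripper_force: 0.0
```

```bash
python3 - <<'E'
from h import *
print(to([446.2,329.6,0],70.8))
st=readout.sense();print(st['tcp_pos'],st['finger_gap'])
s=snap('wrist','w3.png');P=cloud(s)
q=(abs(P[...,2]-.030)<.006)&(abs(P[...,0]-.438)<.09)&(abs(P[...,1]-.306)<.09)
print(q.sum(),P[q].mean(0),cv2.minAreaRect((P[q][:,:2]*1000).astype(np.float32)),np.median(P[q][:,2]))
E
```

```text
[0.2, -0.0, 0.0, 0.8, -3.2, 200.7]
[0.44842219 0.32796232 0.20067323] 0.6994191357968669
2210 [0.44002746 0.31248288 0.03081034] ((437.91973876953125, 306.5198974609375), (119.84228515625, 26.997215270996094), 70.8636474609375) 0.03084407681827625
```

View pics/w3.png

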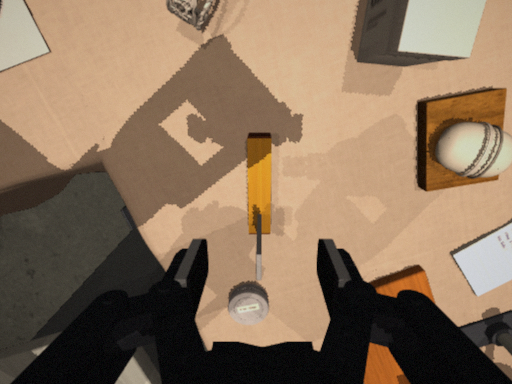

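The wrist view shows the square lengthwise at (258,185), centred between the fingers, blade foot at about (259,235). I'll descend most of the way and check the tips again.

move_arm([
  [0.2,0,0,1,-3,40,0.3],
  [0.2,0,0,1,-3,80,0.3],
  [0.2,0,0,1,-3,120,0.4],
  [0.2,0,0,1,-3,150,0.4],
  [0.2,0,0,1,-3,170,0.4],
  [0.2,0,0,1,-3,180,0.4],
  [0.2,0,0,1,-3,180,0.4],
  [0.2,0,0,1,-3,180,0.4],
], squeeze=60)

```text
t: 8.37
tcp_pos: [0.4482, 0.3302, 0.0222]
tool_rot: [0.815, 0.579, 0.002, -0.0]
force: [-0.4, -1.0, 0.4]
finger_gap: 0.597
gripper_force: 0.0
```

```bash
python3 tips.py; python3 - <<'E'
from h import *
print(to([446.2,329.6,0],70.8))
E
```

```text
[0.44818849 0.33015584 0.02222653] 0.5969723885388405
wrist
-60 3105 [24, 23, 23, 23, 23, 23, 23, 23, 23, 23, 23, 23]
-50 3476 [24, 23, 23, 23, 23, 23, 23, 23, 23, 23, 23, 23]
-40 2018 [24, 23, 23, 23, 23, 23, 23, 23, 23, 23, 23, 23]
-30 2391 [24, 24, 23, 23, 23, 23, 23, 23, 23, 23, 23, 23]
-20 767 [23, 23, 22, 22, 22, 22, 22, 22, 22, 22, 22, 22]
-10 1151 [-7, -7, -7, -7, -7, -7, -7, -7, -7, -7, -7, -7]
0 1161 [-7, -7, -7, -7, -7, -7, -7, -7, -7, -7, -7, -7]
10 707 [24, 23, 23, 23, 23, 23, 23, 23, 23, 23, 23, 23]
20 2418 [24, 23, 23, 23, 23, 23, 23, 23, 23, 23, 23, 23]
30 2003 [23, 23, 23, 23, 23, 23, 23, 23, 23, 23, 23, 23]
40 3587 [24, 23, 23, 23, 23, 23, 23, 23, 23, 23, 23, 23]
50 2970 [24, 24, 23, 23, 23, 23, 23, 23, 23, 23, 23, 23]
scene
-60 114 [24, 24, 24, 24, 24, 24, 24, 24, 23, 23, 23, 23]
-50 69 [26, 24, 24, 24, 24, 24, 24, 24, 23, 23, 23, 23]
-40 156 [25, 25, 25, 24, 24, 24, 24, 24, 24, 23, 23, 23]
-30 126 [25, 25, 25, 25, 24, 24, 23, 23, 23, 23, 23, 23]
-20 70 [24, 24, 23, 23, 23, 23, 22, 22, 22, 22, 22, 22]
-10 28 [-6, -6, -7, -7, -7, -8, -8, -8, -8, -8, -8, -8]
0 42 [-6, -6, -7, -7, -7, -7, -7, -7, -7, -7, -7, -8]
10 12 [-5, -6, -6, -7, -7, -8, -8, -9, -9, -9, -9, -79]
20 93 [21, 21, 21, 20, -7, -8, -9, -9, -10, -10, -11, -13]
30 67 [25, 24, 24, 24, 24, 23, 23, 23, 23, 23, 23, 23]
40 40 [24, 24, 24, 24, 24, 23, 23, 23, 23, 23, 23, 22]
50 34 [25, 25, 24, 24, 24, 24, 23, 23, 23, 23, 23, 22]
top
10 19 [30, 27, 25, 24, 24, 23, 23, 22, 22, 21, 21, 21]
20 18 [28, 27, 26, 24, 24, 23, 23, 23, 22, 22, 22, 21]
30 44 [26, 26, 25, 25, 24, 24, 24, 23, 23, 22, 22, 21]
40 33 [27, 27, 25, 25, 25, 25, 24, 24, 24, 22, 22, 22]
50 31 [27, 24, 24, 23, 23, 22, 22, 22, 22, 22, 21, 21]
[0.2, -0.3, 0.0, -2.1, -1.6, 23.2]
```

move_arm([
  [0.2,-0.3,0,-2,-1.5,12,0.4],
  [0.2,-0.3,0,-2,-1.5,22,0.4],
  [0.2,-0.3,0,-2,-1.5,22,0.5],
  [0.2,-0.3,0,-2,-1.5,22,0.6],
  [0.2,-0.3,0,-2,-1.5,22,1],
  [0.2,-0.3,0,-2,-1.5,22,1],
  [0.2,-0.3,0,-2,-1.5,22,1],
  [0.2,-0.3,0,-2,-1.5,22,1],
  [0.2,-0.3,0,-2,-1.5,22,1],
  [0.2,-0.3,0,-2,-1.5,22,1],
], squeeze=60)

```text
t: 9.35
tcp_pos: [0.4447, 0.3292, -0.0007]
tool_rot: [0.815, 0.579, -0.002, -0.0]
force: [0.9, 0.4, -2.6]
finger_gap: 0.292
gripper_force: 59.0
```

```bash
python3 - <<'E'
from h import *
print(readout.sense()['force'],to([446.2,329.6,0],70.8))
E
```

```text
[ 0.86402622  0.37554341 -2.60055715] [-0.2, 0.2, 0.0, 0.9, 1.3, -0.7]
```

move_arm([
  [0,0,0,0,0,-10,1],
  [0,0,0,0,0,-30,1],
  [0,0,0,0,0,-60,1],
  [0,0,0,0,0,-90,1],
  [0,0,0,0,0,-90,1],
  [0,0,0,0,0,-90,1],
  [0,0,0,0,0,-90,1],
])

```text
t: 9.93
tcp_pos: [0.4444, 0.3291, 0.0894]
tool_rot: [0.815, 0.579, -0.003, -0.0]
force: [-0.0, -0.7, -2.7]
finger_gap: 0.296
gripper_force: 59.2
```

```bash
sed -i 's/552.,-26.5/552.,-26.4/; s/(5.4)/(5.45)/' jig.py; python3 - <<'E'
from h import *; from jig import *
print(readout.sense()['force'],readout.sense()['ft_torque'],to([*jw(0,55),90],95.45),to([*jw(0,55),40],95.45))
E
```

```text
[-0.0226163  -0.7253553  -2.70554313] [ 0.03089468 -0.00802369 -0.02737856] [-0.3, 0.2, -24.6, -250.4, 195.4, -0.4] [-0.3, 0.2, -24.6, -250.2, 195.6, 49.6]
```

move_arm([
  [0,0,-2,-20,16,0,1],
  [0,0,-5,-50,40,0,1],
  [0,0,-8,-80,63,0,1],
  [0,0,-11,-110,86,0,1],
  [-0.1,0.1,-14,-140,110,0,1],
  [-0.2,0.1,-17,-170,133,0,1],
  [-0.3,0.2,-20,-200,156,0,1],
  [-0.3,0.2,-22.5,-225,176,0,1],
  [-0.3,0.2,-24,-242,190,0,1],
  [-0.3,0.2,-24.6,-250.4,195.4,0,1],
  [-0.3,0.2,-24.6,-250.4,195.4,0,1],
  [-0.3,0.2,-24.6,-250.4,195.4,0,1],
])

```text
t: 10.93
tcp_pos: [0.5459, 0.0285, 0.0881]
tool_rot: [0.674, 0.739, -0.0, -0.002]
force: [0.4, -0.4, -2.0]
finger_gap: 0.298
gripper_force: 59.2
```

```bash
cat > n.py <<'E'
from h import *; from jig import *
st=readout.sense();print(st['tcp_pos']*1000,st['force'],st['gripper_force'],'jig xy of tcp',[(st['tcp_pos'][:2]*1000-J)@xj,(st['tcp_pos'][:2]*1000-J)@yj])
print('level',to([*jw(0,55),20],95.45))
for n in('scene','top','wrist'):
    s=snap(n,f'n_{n}.png');P=cloud(s)*1000
    p=st['tcp_pos']*1000
    X=(P[...,:2]-J)@xj;Y=(P[...,:2]-J)@yj;Z=P[...,2]
    Q=np.stack([X,Y,Z],-1)
    zb=p[2]  # square underside approx at tcp z
    g=(s['z_map']>0)
    b=g&(abs(X)<12)&(Z>zb+45)&(Z<zb+115)&(abs(Y-(p[:2]-J)@yj+70)<30)
    tops=g&(abs(X)<18)&(Z>zb+24)&(Z<zb+36)&(abs(Y-(p[:2]-J)@yj+45)<16)
    if b.sum()>5:
        print(n,'blade n',b.sum(),'top',np.sort(Z[b])[-3:],'x',Q[b][:,0].mean(),'y range',np.percentile(Y[b],[2,98]))
        for z in range(int(zb)+45,int(zb)+115,20):
            w=b&(Z>=z)&(Z<z+20)
            if w.any(): print('   z',z,'x',Q[w][:,0].mean().round(1),'ymin/max',Y[w].min().round(1),Y[w].max().round(1))
    if tops.sum()>5: print(n,'stock top',tops.sum(),np.median(Z[tops]),cv2.minAreaRect(Q[tops][:,:2].astype(np.float32)))
    # upright
    u=g&(abs(X)<19)&(Z>50)&(Z<140)&(Y<-30)&(Y>-110)&(Y<(p[:2]-J)@yj-88)
    for z in range(50,131,10):
        w=u&(Z>=z)&(Z<z+10)
        if w.sum()>3: print('   up z',z,w.sum(),'ymax',np.percentile(Y[w],98).round(1),'ymed',np.median(Y[w]).round(1))
E
python3 n.py
```

```text
[545.94167416  28.47811829  88.06359528] [ 0.36901139 -0.4298062  -2.00259411] 59.24696087837219 jig xy of tcp [np.float64(-0.8187761038175712), np.float64(55.205441618381265)]
level [-0.2, -0.1, -0.1, -0.3, 1.0, 68.1]
scene stock top 13 119.17105601157607 ((-10.045636177062988, 3.8904800415039062), (18.546173095703125, 6.336976051330566), 89.83399200439453)
   up z 50 10 ymax -55.1 ymed -57.8
   up z 60 7 ymax -54.0 ymed -56.2
   up z 70 4 ymax -54.5 ymed -55.3
   up z 110 9 ymax -47.0 ymed -50.8
   up z 120 33 ymax -47.0 ymed -50.2
   up z 130 52 ymax -52.1 ymed -65.8
   up z 120 72 ymax -54.1 ymed -61.1
   up z 130 81 ymax -54.1 ymed -69.3
wrist stock top 771 120.03193538854742 ((-0.6063194274902344, 20.263246536254883), (11.834756851196289, 26.94133186340332), 89.80658721923828)
```

move_arm([
  [-0.2,-0.1,-0.1,0,1,20,1],
  [-0.2,-0.1,-0.1,0,1,40,1],
  [-0.2,-0.1,-0.1,0,1,55,1],
  [-0.2,-0.1,-0.1,0,1,64,1],
  [-0.2,-0.1,-0.1,0,1,67,1],
  [-0.2,-0.1,-0.1,0,1,67,1],
  [-0.2,-0.1,-0.1,0,1,67,1],
])

```text
t: 11.67
tcp_pos: [0.5488, 0.0292, 0.023]
tool_rot: [0.672, 0.741, 0.002, 0.002]
force: [-0.6, 0.2, -1.6]
finger_gap: 0.29
gripper_force: 59.2
```

move_arm([
  [0,0,0,0,0,1,1],
  [0,0,0,0,0,2,1],
  [0,0,0,0,0,3,1],
  [0,0,0,0,0,3,1],
])

```text
t: 12.0
tcp_pos: [0.5487, 0.0287, 0.0199]
tool_rot: [0.672, 0.74, 0.001, 0.002]
force: [0.1, 0.0, -1.6]
finger_gap: 0.293
gripper_force: 59.2
```

```bash
python3 n.py
```

```text
[548.65724707  28.71440457  19.85615257] [ 0.14311417  0.03026358 -1.55560726] 59.241222739219666 jig xy of tcp [np.float64(1.9069627226000576), np.float64(55.182742601338276)]
level [0.3, 0.1, 0.1, -0.2, -1.9, -0.2]
scene stock top 11 50.13769861610384 ((0.5924806594848633, 11.481941223144531), (38.580482482910156, 10.797518730163574), 49.44809341430664)
   up z 50 23 ymax -54.6 ymed -58.1
   up z 60 22 ymax -53.4 ymed -55.9
   up z 70 23 ymax -52.8 ymed -54.3
   up z 80 21 ymax -51.0 ymed -54.3
   up z 90 22 ymax -51.1 ymed -52.3
   up z 100 19 ymax -49.0 ymed -51.5
   up z 110 29 ymax -47.3 ymed -50.1
   up z 120 47 ymax -46.2 ymed -51.2
   up z 130 54 ymax -50.9 ymed -65.1
   up z 70 4 ymax -54.4 ymed -54.7
   up z 120 109 ymax -48.7 ymed -58.9
   up z 130 78 ymax -51.8 ymed -69.6
wrist stock top 863 51.363713870493 ((1.8363656997680664, 19.442651748657227), (26.83489990234375, 13.42135238647461), 0.1619420051574707)
```

move_arm([
  [0.3,0.1,0,0,-1.8,0.5,1],
  [0.3,0.1,0,0,-1.8,1,1],
  [0.3,0.1,0,0,-1.8,1.5,1],
  [0.3,0.1,0,0,-1.8,2,1],
  [0.3,0.1,0,0,-1.8,2,1],
  [0.3,0.1,0,0,-1.8,2,1],
])

```text
t: 12.65
tcp_pos: [0.5467, 0.0286, 0.0176]
tool_rot: [0.672, 0.74, -0.0, -0.0]
force: [-0.1, -0.6, -1.6]
finger_gap: 0.294
gripper_force: 59.5
```

move_arm([
  [0,0,0,0,0,0.5,1],
  [0,0,0,0,0,1,1],
  [0,0,0,0,0,1,1],
])

```text
t: 12.9
tcp_pos: [0.5467, 0.0287, 0.0172]
tool_rot: [0.672, 0.74, -0.0, -0.0]
force: [-1.1, 0.8, 5.3]
finger_gap: 0.292
gripper_force: 60.2
```

Contact with the plate, about 7 N down. Now I'll slide towards the upright.

move_arm([
  [0,0,0,-3,0,0.2,1],
  [0,0,0,-6,0,0.2,1],
  [0,0,0,-9,0,0.2,1],
  [0,0,0,-12,0,0.2,1],
  [0,0,0,-15,0,0.2,1],
  [0,0,0,-17,0,0.2,1],
  [0,0,0,-19,0,0.2,1],
  [0,0,0,-21,0,0.2,1],
  [0,0,0,-23,0,0.2,1],
  [0,0,0,-24,0,0.2,1],
  [0,0,0,-25,0,0.2,1],
  [0,0,0,-25,0,0.2,1],
])

```text
t: 13.9
tcp_pos: [0.5497, 0.0045, 0.0172]
tool_rot: [0.672, 0.74, 0.001, -0.0]
force: [-0.4, 5.0, 6.6]
finger_gap: 0.293
gripper_force: 60.3
```

```bash
python3 n.py
```

```text
[549.6903059    4.51983839  17.19939223] [-0.4360362   4.99344244  6.58512179] 60.289918184280396 jig xy of tcp [np.float64(0.6374225907116065), np.float64(30.999432016290285)]
level [0.1, -0.1, 0.1, 24.0, -0.6, -2.8]
scene blade n 60 top [131.51270334 131.56446183 131.91225861] x -7.92249844757409 y range [-66.84964238 -51.45363041]
   z 62 x -8.1 ymin/max -59.7 -55.0
   z 82 x -7.9 ymin/max -57.4 -52.0
   z 102 x -8.3 ymin/max -56.5 -51.3
   z 122 x -7.4 ymin/max -68.8 -51.1
scene stock top 11 48.36512207066268 ((-0.02635049819946289, -12.554176330566406), (36.12902069091797, 13.9547700881958), 47.78230667114258)
   up z 50 12 ymax -57.2 ymed -59.3
   up z 60 10 ymax -57.2 ymed -58.8
   up z 70 7 ymax -57.5 ymed -57.7
   up z 80 6 ymax -57.3 ymed -58.6
   up z 90 5 ymax -57.1 ymed -57.2
   up z 120 13 ymax -57.7 ymed -63.8
   up z 130 34 ymax -59.5 ymed -70.2
   up z 120 23 ymax -70.8 ymed -77.5
   up z 130 49 ymax -70.7 ymed -75.8
wrist stock top 859 48.96278433176686 ((0.7575740814208984, -4.1728363037109375), (26.737497329711914, 12.385749816894531), 0.9115497469902039)
```

move_arm([
  [0,0,0,-1,0,0.2,1],
  [0,0,0,-2,0,0.2,1],
  [0,0,0,-3,0,0.2,1],
  [0,0,0,-4,0,0.2,1],
  [0,0,0,-4,0,0.2,1],
])

```text
t: 14.47
tcp_pos: [0.55, 0.0008, 0.0172]
tool_rot: [0.672, 0.74, 0.001, -0.0]
force: [-1.0, 5.9, 7.2]
finger_gap: 0.294
gripper_force: 60.7
```

move_arm([
  [0,0,0,-0.5,0,0,1],
  [0,0,0,-1,0,0,1],
  [0,0,0,-1.5,0,0,1],
  [0,0,0,-1.5,0,0,1],
])

```text
t: 14.8
tcp_pos: [0.5502, -0.0006, 0.0172]
tool_rot: [0.672, 0.74, 0.001, -0.0]
force: [-0.5, 6.2, 7.3]
finger_gap: 0.294
gripper_force: 60.6
```

move_arm([
  [0,0,0,-0.5,0,0,1],
  [0,0,0,-1,0,0,1],
  [0,0,0,-1,0,0,1],
])

```text
t: 15.05
tcp_pos: [0.5503, -0.0015, 0.0172]
tool_rot: [0.672, 0.74, 0.001, -0.0]
force: [-0.2, 6.1, 8.2]
finger_gap: 0.294
gripper_force: 60.6
```

move_arm([
  [0,0,0,-0.5,0,0,1],
  [0,0,0,-1,0,0,1],
  [0,0,0,-1,0,0,1],
])

```text
t: 15.3
tcp_pos: [0.5503, -0.0025, 0.0172]
tool_rot: [0.672, 0.74, 0.001, -0.0]
force: [-0.4, 5.6, 6.7]
finger_gap: 0.293
gripper_force: 60.6
```

move_arm([
  [0,0,0,-0.5,0,0,1],
  [0,0,0,-1,0,0,1],
  [0,0,0,-1,0,0,1],
])

```text
t: 15.55
tcp_pos: [0.5503, -0.0026, 0.0172]
tool_rot: [0.673, 0.74, 0.001, -0.001]
force: [-0.6, 9.5, 7.8]
finger_gap: 0.292
gripper_force: 60.5
```

```bash
python3 n.py; python3 - <<'E'
import cv2,numpy as np
i=cv2.resize(cv2.imread('pics/n_scene.png')[130:230,220:330],(440,400),interpolation=cv2.INTER_CUBIC)
j=cv2.resize(cv2.imread('pics/n_wrist.png'),(360,270));k=np.zeros((400,800,3),np.uint8);k[:,:440]=i;k[:270,440:]=j
cv2.imwrite('pics/c5.png',k)
E
```

```text
[550.31724239  -2.63552643  17.17978782] [-0.63013346  9.54986318  7.822415  ] 60.5130672454834 jig xy of tcp [np.float64(0.5819294104904633), np.float64(23.816868718002496)]
level [0.1, -0.2, 0.0, 31.2, -0.6, -2.7]
scene blade n 46 top [131.50583394 131.65793284 131.95643573] x -8.205286804983634 y range [-75.48803372 -56.93599259]
   z 62 x -8.9 ymin/max -61.8 -56.7
   z 82 x -8.9 ymin/max -61.9 -58.5
   z 102 x -8.1 ymin/max -62.9 -58.7
   z 122 x -7.5 ymin/max -76.0 -57.7
scene stock top 12 47.02649515245538 ((-1.5110344886779785, -19.206737518310547), (36.30012130737305, 12.014641761779785), 53.481544494628906)
   up z 110 4 ymax -64.8 ymed -72.0
   up z 120 9 ymax -68.4 ymed -75.0
   up z 130 33 ymax -64.7 ymed -76.8
   up z 120 25 ymax -80.7 ymed -86.4
   up z 130 30 ymax -80.6 ymed -84.3
wrist stock top 857 48.96981237120822 ((0.7007608413696289, -11.446840286254883), (12.472891807556152, 26.809219360351562), 89.57000732421875)
```

View pics/c5.png

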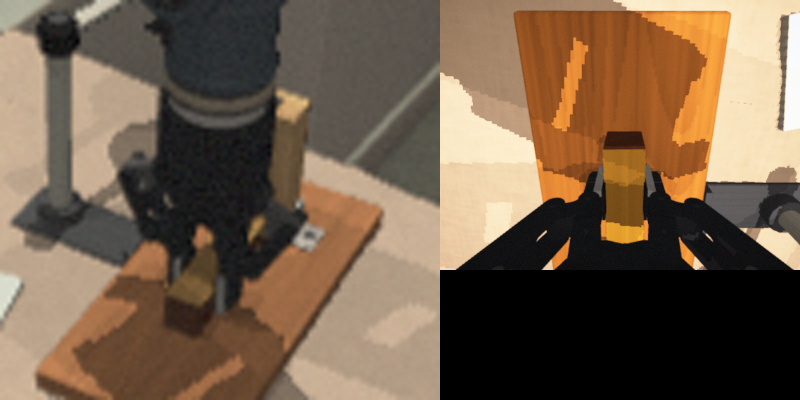

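The force rises exactly where the seat was predicted (TCP jig y 23.8), and the crop shows the upright straight behind the gripper with the stock on the plate. I'll check how flat the stock lies against the plate in the wrist depth.

```bash
cat > flat.py <<'E'
from h import *; from jig import *
st=readout.sense();print(st['force'],to([*jw(0,24),17],95.45))
for _ in range(3):
    s=snap('wrist');P=cloud(s)*1000
    X=(P[...,:2]-J)@xj;Y=(P[...,:2]-J)@yj;Z=P[...,2]
    def fit(m):
        A=np.c_[X[m],Y[m],np.ones(m.sum())];c=np.linalg.lstsq(A,Z[m],rcond=None)[0]
        return m.sum(),Y[m].min().round(),Y[m].max().round(),np.degrees(c[:2]).round(2),(A@[0,0,0]+Z[m]).mean().round(2),np.std(Z[m]-A@c).round(2),c
    t=fit((abs(X-.6)<10)&(abs(Z-49)<4)&(Y<58)&(Y>36));b=fit((abs(X)<60)&(abs(Z-19)<3)&(Y>65)&(Y<130))
    print('top',t[:6]);print('plate',b[:6],'height at y=47:',(t[6]-b[6])@[0.6,47,1])
E
python3 flat.py
```

```text
[-0.88353806  9.96377235  7.61867384] [0.1, -0.1, 0.0, 0.2, -0.6, 0.2]
top (np.int64(1994), np.float64(36.0), np.float64(58.0), array([ 0.02, -0.09]), np.float64(48.96), np.float64(0.55))
plate (np.int64(34044), np.float64(65.0), np.float64(130.0), array([-0.  , -0.01]), np.float64(18.53), np.float64(0.65)) height at y=47: 30.42343459931717
top (np.int64(1988), np.float64(36.0), np.float64(58.0), array([0.02, 0.1 ]), np.float64(48.99), np.float64(0.56))
plate (np.int64(34051), np.float64(65.0), np.float64(130.0), array([ 0., -0.]), np.float64(18.53), np.float64(0.65)) height at y=47: 30.461363270350855
top (np.int64(1998), np.float64(36.0), np.float64(58.0), array([ 0.09, -0.04]), np.float64(48.97), np.float64(0.56))
plate (np.int64(34058), np.float64(65.0), np.float64(130.0), array([ 0.  , -0.01]), np.float64(18.53), np.float64(0.65)) height at y=47: 30.429867681721294
```

move_arm([
  [0,0,0,0,0,0.4,1],
  [0,0,0,-0.5,0,0.6,1],
  [0,0,0,-0.8,0,0.6,1],
  [0,0,0,-0.8,0,0.6,1],
  [0,0,0,-0.8,0,0.6,1],
  [0,0,0,-0.8,0,0.6,1],
])

```text
t: 16.35
tcp_pos: [0.5503, -0.0027, 0.0171]
tool_rot: [0.673, 0.74, 0.002, -0.001]
force: [-0.4, 12.8, 12.1]
finger_gap: 0.289
gripper_force: 61.2
```

```bash
python3 flat.py; python3 n.py | grep -v wrist
```

```text
[-0.39977722 12.77181098 12.10002425] [0.1, -0.2, 0.0, 0.2, -0.6, 0.1]
top (np.int64(1987), np.float64(36.0), np.float64(58.0), array([-0.05, -0.13]), np.float64(48.96), np.float64(0.56))
plate (np.int64(34091), np.float64(65.0), np.float64(130.0), array([0., 0.]), np.float64(18.53), np.float64(0.64)) height at y=47: 30.433324637363782
top (np.int64(1983), np.float64(36.0), np.float64(58.0), array([ 0.11, -0.05]), np.float64(48.99), np.float64(0.55))
plate (np.int64(34064), np.float64(65.0), np.float64(130.0), array([-0.01, -0.02]), np.float64(18.53), np.float64(0.65)) height at y=47: 30.436604039145145
top (np.int64(1984), np.float64(36.0), np.float64(58.0), array([ 0.22, -0.08]), np.float64(48.99), np.float64(0.55))
plate (np.int64(34045), np.float64(65.0), np.float64(130.0), array([-0.  , -0.02]), np.float64(18.52), np.float64(0.65)) height at y=47: 30.446627832250787
[550.34383934  -2.65877221  17.18006048] [-0.18688549 13.18663472 11.66782371] 61.17478966712952 jig xy of tcp [np.float64(0.6061983128056102), np.float64(23.79120192043015)]
level [0.1, -0.2, 0.0, 31.2, -0.6, -2.7]
scene blade n 44 top [131.53827464 131.70603579 131.86773747] x -8.421616699286064 y range [-73.14973494 -57.83992887]
   z 62 x -7.9 ymin/max -63.0 -57.9
   z 82 x -8.9 ymin/max -63.1 -58.2
   z 102 x -8.4 ymin/max -62.3 -57.8
   z 122 x -8.3 ymin/max -73.5 -58.1
scene stock top 13 47.095959474668604 ((-0.9428067207336426, -19.625465393066406), (36.856903076171875, 13.06944465637207), 49.972286224365234)
   up z 120 6 ymax -65.5 ymed -73.4
   up z 130 33 ymax -66.3 ymed -78.2
   up z 120 22 ymax -81.6 ymed -84.9
   up z 130 33 ymax -80.4 ymed -85.5
```

The square no longer moves as the force rises (13 N sideways, 12 N down). The upright's face reads y = −58 mm at every height, so it is plumb, and the stock is flat. Handing in.

```bash
python3 -c "
from station import order;print(order.sign_off())"
```

```text
the job is handed in; nothing more can be done
None
```

The job is handed in: the magnifier is swung clear to the right at about 1.37 rad, the upright is pushed straight, and the square sits flat on the plate, still gripped and pressed (about 13 N against the upright, 12 N down); sign-off returned no verdict.

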